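# Set up the telescoping height gauge and hold it at full height

## Task

Slide the steel pointer, nose first, into the square sleeve on the arm of the telescoping height gauge until its wooden grip meets the sleeve, and let go of it. Then push the release button on the gauge's foot right in (it stays in), take the gauge's wooden knob and pull it up past the first stop to the second stop, where the post comes out no further. Finish while holding the knob there, with the pointer still in its sleeve, and do not shift the skull, bottle or pot standing near by.

Things in the scene. Friction and masses are not known exactly. Their poses are not given: they have to be found in the camera images.
- pointer_grip (a point): Middle of the light wooden grip (55 long, 18 wide, 18 mm high) of the pointer, which lies flat, 9 mm above the table. From its front end (27.5 mm ahead, +x) a round steel rod, 10 mm thick, stands out 80 mm, its last 16 mm tapering to 3 mm. x runs towards the tip, z up. Loose, 70 g, nose-heavy (balance point about 50 mm ahead of here).
- pointer_shoulder (a point): Centre of the front end of the pointer's wooden grip, where the steel rod comes out; same axes as pointer_grip.
- sleeve_mouth (a point): Centre of the rear opening of the dark square sleeve on the gauge's side arm, 106 mm above the table while the post is down. x, level, points into the sleeve (the way the pointer goes in), y away from the post, z up. 45 mm long, open at both ends, inside 13 x 13, outside 22 x 22 mm. It rises with the post, whose axis is 75 mm away in -y and 25 mm in +x.
- knob (a point): Middle of the round wooden knob on the post, 134 mm above the table while the post is down: 27 mm diameter over 28 mm of height, between a 32 mm rim below and a 36 mm rim above (its top 25 mm above here). The sleeve's arm leaves the post 30 mm lower, to +y. Axes as for the sleeve. It moves straight up only; let go, the upper section sinks back.
- button_top (a point): Top of the round release button (25 mm diameter) on the gauge's foot, 67 mm above the table until pressed, 117 mm to the -y side of the post, in a grey housing 34 mm across and 55 mm high. It goes straight down 7 mm, needs about 3 to 4 N and stays in. Between it and the post, 41 mm from the post's axis, stands the latch bracket, 108 mm high.
- gauge: Telescoping height gauge, fixed to the table: a dark steel foot plate (100 mm in x, from 50 mm on +y to 140 mm on -y, 12 mm thick) with an upright round tube at its origin, which lies on the table under the post's axis. z up. y points from the post to the sleeve side, the button lies at -y.
- gauge_button (a joint): Release button: 0 out (post locked down by a bolt), 0.007 m fully in (bolt withdrawn from about 0.004).
- gauge_upper (a joint): Upper section of the post with knob, arm and sleeve (0.3 kg): 0 down, 0.060 m fully out. It comes out first with about 5 N; its end is the first stop.
- gauge_lower (a joint): Lower section of the post, which carries the upper one: 0 down, 0.050 m fully out. It starts to move when pulled on past the first stop with about 10 N; its end, when both are fully out (knob 110 mm higher than at the start), is the second stop.
- clay_skull: Small clay skull, about 83 x 56 x 59 mm, bystander; origin at the centre of its underside.
- slip_bottle: White squeeze bottle with a nozzle, 41 mm across, 112 mm high, bystander; origin at the centre of its underside.
- slip_pot: Squat round pot, 67 mm across, 34 mm high, bystander; origin at the centre of its underside.
- desk_lamp: Black gooseneck desk lamp, fixed, always here, an obstacle left of the work. In its own axes (x towards the robot, y to the robot's right, mm): round foot 110 across, 15 high, centred at 52, 27; its 14 mm neck rises from 80, -3 through 50, 30 at 200 high and 30, 48 at 275 to the top at -15, 47, 336 high, then bends down to the shade (x -94..-3, y -62..22, 196 to 267 high).

How it is judged:
By the outcome, as a careful person would: the job done as asked, in the order asked, and still so for the second after the job is handed in, while the arm keeps its last pose, push and grip.
It also fails if it takes over 61 s, if anything falls off the work surface, if the arm or the gripper's body presses on something with over 40 N, if the wrist force passes 120 N, or if a joint passes its speed limit or range.

## Robot

A 6-joint arm with a two-finger parallel gripper is mounted at the origin on a cart in front of the work surface, level with it; the furniture and walls round the work are solid. World frame = base frame: x ahead of the robot, y to its left, z up, the work surface at z = 0. Lengths are in m, angles in rad, forces in N, time in s.
With the tool pointing down it reaches from about 0.35 to 0.925 m from the base axis. Payload 6.4 kg.
Tool frame: the origin (TCP) lies midway between the tips of the shut fingers; the grasp point (between the pads) lies 19 mm behind it (robot.tcp_to_grasp is the distance from the TCP to the grasp point, in m); z points along the fingers, y is the direction in which the jaws open and shut (so a half turn about z gives the same grasp; the last joint's range is limited). The gripper opens to 85 mm and grips with 20 to 120 N. Pads are 22 mm wide; open, the fingers measure 114 mm over their backs; the gripper's body (76 mm by 85 mm) begins 54 mm behind the grasp point. The pads swing forward as they close: fully open they stand 13 mm farther back than shut.
Start: joints at [0.974, 0.245, 1.558, -0, 1.339, -0.174], TCP at [0.267, 0.593, 0.231] pointing down, gripper open.
Joint ranges: [-3.13, 3.13], [-1.02, 2.26], [0.13, 2.54], [-0.95, 4.09], [0.21, 2.88], [-2.74, 2.74]. Speed limits (rad/s): [2.57, 2.57, 3.14, 3.14, 3.14, 3.14].

## Interface

Orientations are given as a unit quaternion [w, x, y, z].
In Python, from workcell import readout, optics, robot gives the robot as it stands.
- The arm moves only by the tool send_rows, never from a script. Its argument "series" is text: rows parted by semicolons, each of 7 numbers parted by spaces: the shift along the tool's x, y, z in cm, then the turn, a rotation vector about the tool's x, y, z in rad, then the opening, from 0 (shut) to 1 (fully open). A call has 1 to 20 rows; each row shifts and turns the pose as measured when the row begins, along the tool's axes as they then stand; what a row does not reach is not made up. A row lasts 1/8 s, in which the tool goes at most 62.5 mm and 10.7 degrees, less where a joint would pass 70% of its speed; a pose out of reach is approached as far as the arm can. A call is refused whole if a number of a shift passes 6.25 or a number of a turn 0.188, either way. A call with a gripper value outside its range is refused whole. The fingers move at their own pace and stop on an object; "squeeze" is the grip in N (left out, the last holds). Time passes only in rows, so rows that do not move let the fingers close. It gives the time, the measured TCP pose, the force and the opening at its end, in the units of the state.
- readout.sense(): the state, without advancing time (a new reading comes with each control period).
- optics.get_image(name): name is "scene" or "top"; returns the picture (480x640x3 uint8, red, green, blue); there is no depth.
- optics.get_calibration(name): a dict with "fx", "fy", "cx", "cy" (pixels), "camera_from_world" (4x4, takes a point from world to camera coordinates). Camera axes: x right, y up, looking along -z (the intrinsics and any distortion apply to the point x, -y, -z); pixel columns grow to the right and rows downward; lengths in m; the calibration is good to about 2 mm. A picture is of the moment at which its call begins. get_calibration takes no time and is no camera call.
- robot.finish_job(): hands the job in, once; it reports no verdict.
The state is a dict: "time_s": time; "joints": joint angles; "joint_velocities": joint speeds; "joint_efforts": joint torques, N m; "tool_pos": TCP position; "eef_rot": TCP orientation; "wrist_force": force on the tool from outside, world axes, zero at the start; "torque": the same for the moment, N m; "grip_width": opening from 0.0 (shut) to 1.0 (fully open).
Only numpy, scipy, OpenCV 4.12 (cv2) and the standard library are available. Lean on these libraries where they do the work, as an engineer would, in place of code of your own. Each camera call takes 0.05 s, during which the arm holds its last target.

## Working session

There is one attempt and no reset: what is moved stays moved. The work goes in short steps, Python scripts to look and compute and a tool call to move; the robot and the scene stay as the last step left them, time stands still between calls to the robot, and variables do not carry over. Pictures are saved under pics/ and viewed, and the job is handed in when it is done.

Besides the shell and the picture viewer there is one more tool, called as a command line: name --argument value ..., lists and objects as JSON in quotes. send_rows: Moves the arm, as the interface text tells. Its arguments: {"type":"object","properties":{"series":{"type":"string"},"squeeze":{"type":"number"}},"required":["series"]}

```bash
mkdir -p pics
cat > h.py <<'E'
from workcell import readout, optics, robot
import numpy as np, cv2, sys
def snap(n,f):
    im=optics.get_image(n); cv2.imwrite('pics/'+f,im[:,:,::-1]); return im
def cam(n):
    c=optics.get_calibration(n); return c
def proj(n,p):
    c=cam(n); T=np.array(c['camera_from_world']); q=T[:3,:3]@np.array(p)+T[:3,3]
    x,y,z=q[0],-q[1],-q[2]; return np.array([c['fx']*x/z+c['cx'], c['fy']*y/z+c['cy']])
def ray(n,uv):
    c=cam(n); T=np.array(c['camera_from_world']); R=T[:3,:3]
    d=np.array([(uv[0]-c['cx'])/c['fx'],-(uv[1]-c['cy'])/c['fy'],-1.]); return -R.T@T[:3,3], R.T@d
def onz(n,uv,z):
    o,d=ray(n,uv); return o+d*(z-o[2])/d[2]
def tri(u1,u2):
    o,d=ray('scene',u1);p,e=ray('top',u2)
    A=np.array([d,-e]).T; s,t=np.linalg.lstsq(A,p-o,rcond=None)[0]
    a=o+s*d;b=p+t*e; return (a+b)/2,np.linalg.norm(a-b)
E
python3 - <<'E'
from h import *
snap('scene','s0.png');snap('top','t0.png')
print(readout.sense()); 
for n in('scene','top'):print(cam(n), ray(n,(320,240)))
E
```

```text
{'time_s': 0.1, 'joints': array([ 9.73871528e-01,  2.45767590e-01,  1.55889238e+00,  1.62276346e-05,
        1.33867153e+00, -1.74103802e-01]), 'joint_velocities': array([ 0.00068758, -0.0011374 , -0.00385611, -0.00124629, -0.00188463,
        0.00038661]), 'joint_efforts': array([ 9.14424777e-05, -4.30667603e+01, -3.27130222e+01, -1.56910291e-04,
        2.76859173e-03,  3.03531476e-05]), 'tool_pos': array([0.26642898, 0.59234637, 0.23027542]), 'eef_rot': array([-3.34249052e-04,  2.09840956e-01,  9.77735147e-01, -8.02642639e-04]), 'wrist_force': array([ 0.60172665, -0.59961348,  0.38018887]), 'torque': array([-0.0239793 ,  0.00091312, -0.018811  ]), 'grip_width': 0.9988268725605949}
{'fx': 623.2720846569802, 'fy': 623.2720846569802, 'cx': 325.24833138444916, 'cy': 236.926364735934, 'camera_from_world': array([[ 0.45346766,  0.89122286,  0.00942802, -0.26984449],
       [-0.40544826,  0.19685487,  0.89267008,  0.15646954],
       [ 0.79371203, -0.40861959,  0.45061208, -1.89512001],
       [ 0.        ,  0.        ,  0.        ,  1.        ]])} (array([ 1.6899856 , -0.56469337,  0.71683238]), array([-0.79553106,  0.40014417, -0.45509362]))
{'fx': 575.8241477297533, 'fy': 575.8241477297533, 'cx': 315.54974232508107, 'cy': 234.74565802088395, 'camera_from_world': array([[ 5.82942114e-03, -9.99982316e-01, -1.17711244e-03,
        -9.91478678e-03],
       [ 9.97382601e-01,  5.72942159e-03,  7.20771877e-02,
        -6.32754918e-01],
       [-7.20691689e-02, -1.59419975e-03,  9.97398362e-01,
        -1.18956983e+00],
       [ 0.00000000e+00,  0.00000000e+00,  0.00000000e+00,
         1.00000000e+00]])} (array([ 0.54542523, -0.0081857 ,  1.23207052]), array([ 0.0630132 , -0.00618645, -0.99806516]))
```

View pics/s0.png

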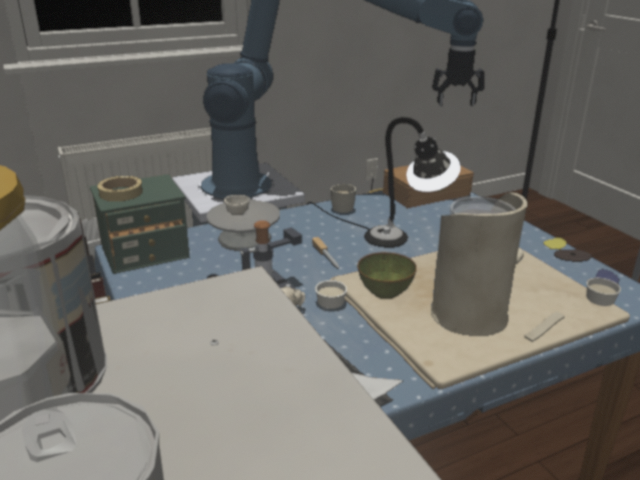

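View pics/t0.png

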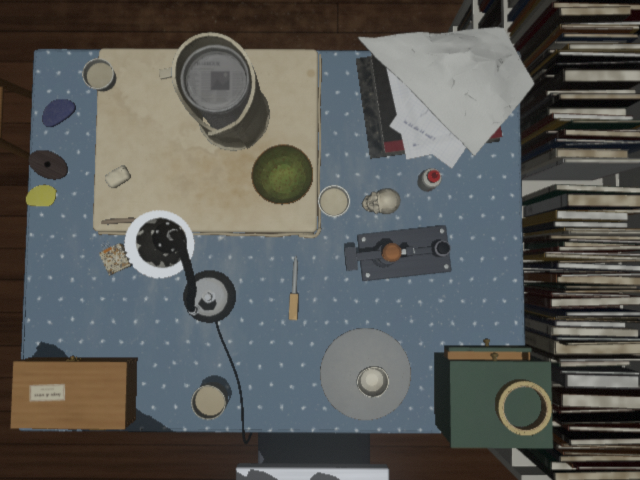

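Run:
```python
from h import *
s=cv2.imread('pics/s0.png');t=cv2.imread('pics/t0.png')
cv2.imwrite('pics/t0z.png',cv2.resize(t[160:340,270:470],(800,720),interpolation=cv2.INTER_CUBIC)[:600])
cv2.imwrite('pics/s0z.png',cv2.resize(s[190:310,200:360],(800,600),interpolation=cv2.INTER_CUBIC))
```

```text
(no output)
```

View pics/t0z.png

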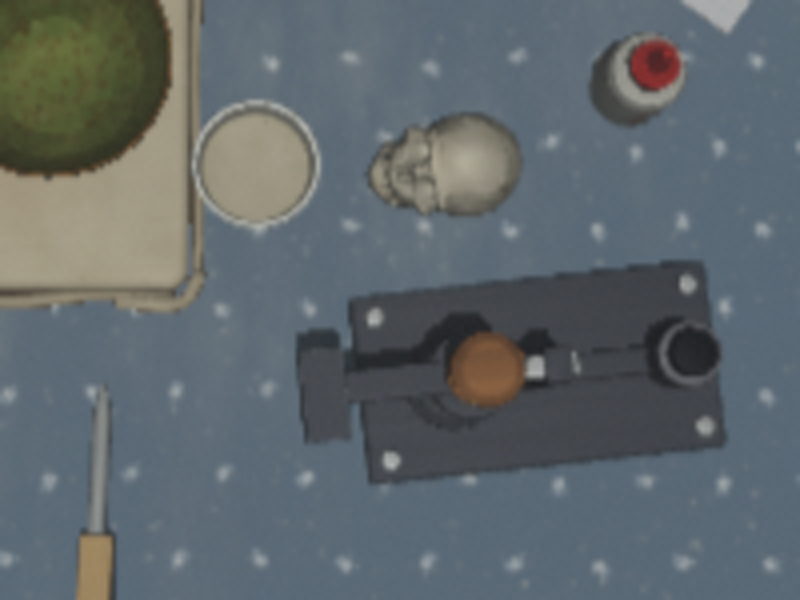

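View pics/s0z.png

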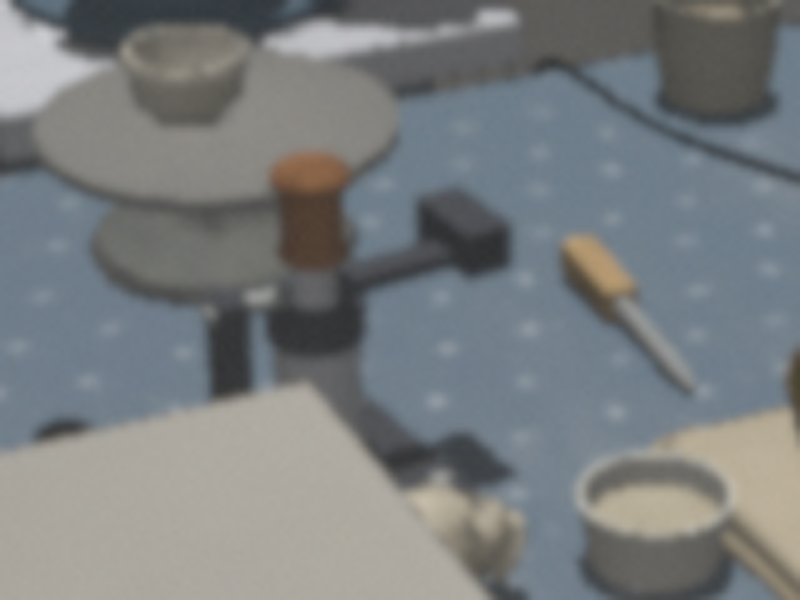

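```bash
cat > m.py <<'E'
from h import *
t=cv2.imread('pics/t0.png'); s=cv2.imread('pics/s0.png')
hsv=cv2.cvtColor(t,cv2.COLOR_BGR2HSV)
def zz(x,y): return (270+(x+.5)/4-.5,160+(y+.5)/4-.5)
scr=np.array([onz('top',zz(*p),.012)for p in[(375,317),(688,284),(391,460),(706,426)]]); print('screws',scr.round(4).tolist())
y1=scr[0]-scr[1];y2=scr[2]-scr[3]; print('yaw of y', [np.degrees(np.arctan2(-v[0],v[1])) for v in(y1,y2)], [np.linalg.norm(v) for v in (y1,y2)])
x1=scr[0]-scr[2];x2=scr[1]-scr[3];print('yaw of x',[np.degrees(np.arctan2(v[1],v[0])) for v in (x1,x2)])
# knob top
m=cv2.inRange(hsv,(5,90,40),(18,255,255)); m[:, :375]=0;m[:,410:]=0;m[:235]=0;m[270:]=0
c=max(cv2.findContours(m,0,2)[0],key=cv2.contourArea); (e,ax,an)=cv2.fitEllipse(c);print('knob px',e,ax,onz('top',e,.159))
M=cv2.moments(m,True);print(M['m10']/M['m00'],M['m01']/M['m00'])
print('button',onz('top',zz(692,350),.067), onz('top',zz(685,352),.055))
# pointer
m=cv2.inRange(hsv,(10,80,120),(25,255,255)); m[:, :280]=0;m[:,305:]=0;m[:285]=0;m[330:]=0
c=max(cv2.findContours(m,0,2)[0],key=cv2.contourArea);r=cv2.minAreaRect(c);print('grip',r,onz('top',r[0],.018))
for p in cv2.boxPoints(r):print(onz('top',p,.018).round(4))
print('tip',onz('top',zz(104,385),.009),'shoulder',onz('top',zz(97,534),.014))
for p in [(298,345),(340,330),(306,443),(350,438),(348,368),(345,400)]: print('sl',p,onz('top',zz(*p),.117).round(4))
E
python3 m.py
```

```text
screws [[0.6254, -0.1078, 0.012], [0.6439, -0.2741, 0.012], [0.5497, -0.1163, 0.012], [0.5686, -0.2828, 0.012]]
yaw of y [np.float64(6.357473125193206), np.float64(6.476061971555519)] [np.float64(0.16728610623611276), np.float64(0.16765331009225398)]
yaw of x [np.float64(6.36534917619102), np.float64(6.6427021746401955)]
knob px (391.36920166015625, 252.0019073486328) (17.319181442260742, 18.801158905029297) [ 0.59152389 -0.14798932  0.159     ]
391.3296703296703 252.0
button [ 0.60595599 -0.26378241  0.067     ] [ 0.60553482 -0.26282579  0.055     ]
grip ((292.98052978515625, 306.3113098144531), (7.4853949546813965, 25.07607078552246), 3.5763344764709473) [0.48254723 0.04016436 0.018     ]
[0.457  0.0494 0.018 ]
[0.5091 0.0466 0.018 ]
[0.5082 0.0309 0.018 ]
[0.4561 0.0338 0.018 ]
tip [0.58856211 0.03582697 0.009     ] shoulder [0.5099391  0.03867903 0.014     ]
sl (298, 345) [ 0.6047 -0.0619  0.117 ]
sl (340, 330) [ 0.6121 -0.0823  0.117 ]
sl (306, 443) [ 0.5573 -0.0659  0.117 ]
sl (350, 438) [ 0.5598 -0.0872  0.117 ]
sl (348, 368) [ 0.5937 -0.0862  0.117 ]
sl (345, 400) [ 0.5782 -0.0847  0.117 ]
```

```bash
cat >> h.py <<'E'
from scipy.spatial.transform import Rotation as Ro
def Rdown(jaw_deg):
    a=np.radians(jaw_deg); y=np.array([np.cos(a),np.sin(a),0]); z=np.array([0,0,-1.]); return np.array([np.cross(y,z),y,z]).T
def delta(pos,jaw):
    s=readout.sense(); q=s['eef_rot']; R=Ro.from_quat([q[1],q[2],q[3],q[0]]).as_matrix()
    T=Rdown(jaw); d=R.T@(np.array(pos)-s['tool_pos'])*100; rv=Ro.from_matrix(R.T@T).as_rotvec()
    d2=T.T@(np.array(pos)-s['tool_pos'])*100
    print('t',s['time_s'],'pos',s['tool_pos'].round(4),'F',s['wrist_force'].round(1),'w',round(s['grip_width'],3))
    print('cm now-axes',d.round(2),'rot',rv.round(3),'| cm in target axes',d2.round(2))
E
python3 -c "
from h import *
delta([.482,.040,.40],87.4)"
```

```text
t 0.1 pos [0.2664 0.5923 0.2303] F [ 0.6 -0.6  0.4] w 0.999
cm now-axes [-42.32 -41.55 -16.91] rot [-0.002 -0.001 -0.377] | cm in target axes [-24.04 -54.2  -16.97]
```

send_rows --series "0 0 -5.6 0 0 0 1;0 0 -5.6 0 0 0 1;0 0 -5.6 0 0 0 1;-3.5 -3.5 0 0 0 0 1;-3.5 -3.5 0 0 0 0 1;-3.5 -3.5 0 0 0 0 1;-3.5 -3.5 0 0 0 0 1;-3.5 -3.5 0 0 0 0 1;-3.5 -3.5 0 0 0 0 1;-3.5 -3.5 0 0 0 0 1;-3.5 -3.5 0 0 0 0 1;-3.5 -3.5 0 0 0 0 1;-3.5 -3.5 0 0 0 0 1;0 0 0 0 0 -0.18 1;0 0 0 0 0 -0.18 1"

```text
time_s: 1.98
tool_pos: [0.4453, 0.1136, 0.3981]
eef_rot: [-0.004, 0.026, 1.0, -0.005]
wrist_force: [-0.4, 0.0, 0.9]
grip_width: 1.0
```

```bash
python3 -c "
from h import *
delta([.482,.040,.20],87.4)"
```

```text
t 1.975 pos [0.4453 0.1136 0.3981] F [-0.4  0.   0.9] w 1.0
cm now-axes [-4.21 -6.95 19.84] rot [-0.01  -0.009 -0.007] | cm in target axes [-4.   -7.18 19.81]
```

send_rows --series "-2.1 -3.5 0 -0.01 -0.009 -0.007 1;-2.1 -3.5 0 0 0 0 0.6;0 0 5 0 0 0 0.6;0 0 5 0 0 0 0.6;0 0 5 0 0 0 0.6;0 0 4 0 0 0 0.6;0 0 0 0 0 0 0.6"

```text
time_s: 2.85
tool_pos: [0.4839, 0.0389, 0.2012]
eef_rot: [-0.001, 0.022, 1.0, 0.0]
wrist_force: [0.1, -0.6, 0.1]
grip_width: 0.604
```

```bash
python3 -c "
from h import *
delta([.482,.040,.05],87.4)
t=snap('top','t1.png');s=snap('scene','s1.png')
cv2.imwrite('pics/s1z.png',cv2.resize(s[190:310,240:400],(800,600),interpolation=cv2.INTER_CUBIC)[:,:,::-1])
"
```

```text
t 2.85 pos [0.4839 0.0389 0.2012] F [ 0.1 -0.6  0.1] w 0.604
cm now-axes [ 0.18  0.1  15.12] rot [ 0.001 -0.001  0.001] | cm in target axes [ 0.2   0.1  15.12]
```

View pics/s1z.png

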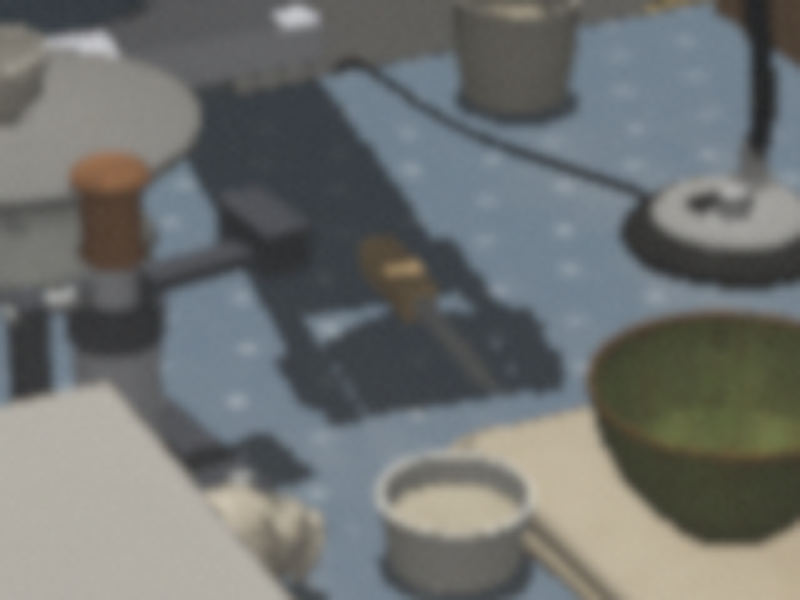

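send_rows --series "0.2 0.1 5 0 0 0 0.6;0 0 5 0 0 0 0.6;0 0 4 0 0 0 0.6;0 0 2.5 0 0 0 0.6;0 0 1.5 0 0 0 0.6;0 0 0.8 0 0 0 0.6;0 0 0 0 0 0 0.6"

```text
time_s: 3.82
tool_pos: [0.5051, 0.037, 0.0311]
eef_rot: [0.022, 0.022, 1.0, -0.003]
wrist_force: [0.7, -0.1, 0.2]
grip_width: 0.603
```

```bash
python3 -c "
from h import *
delta([.482,.040,.003],87.4)
"
```

```text
t 3.825 pos [0.5051 0.037  0.0311] F [ 0.7 -0.1  0.2] w 0.603
cm now-axes [2.44 0.21 2.71] rot [-0.004  0.043  0.002] | cm in target axes [2.33 0.2  2.81]
```

```bash
python3 -c "
from h import *
print(readout.sense()['joints'].round(3))
"
```

```text
[-1.510e-01  1.780e-01  2.054e+00  1.000e-03  8.660e-01 -1.679e+00]
```

send_rows --series "1.2 0.1 0 -0.002 0.022 0 0.6;1.2 0.1 0 -0.002 0.021 0 0.6;0 0 0 0 0 0 0.6"

```text
time_s: 4.2
tool_pos: [0.4811, 0.0401, 0.0325]
eef_rot: [0.001, 0.022, 1.0, -0.0]
wrist_force: [0.2, 0.2, -1.2]
grip_width: 0.601
```

```bash
python3 -c "
from h import *
delta([.482,.040,.003],87.4)
print(readout.sense()['joints'].round(3))
"
```

```text
t 4.2 pos [0.4811 0.0401 0.0325] F [ 0.2  0.2 -1.2] w 0.601
cm now-axes [-0.09 -0.    2.95] rot [-0.     0.001  0.002] | cm in target axes [-0.09 -0.01  2.95]
[-0.152  0.147  2.086 -0.     0.907 -1.679]
```

send_rows --series "-0.1 0 0.8 0 0 0 0.6;0 0 0.8 0 0 0 0.6;0 0 0.8 0 0 0 0.6;0 0 0.4 0 0 0 0.6;0 0 0 0 0 0 0.6"

```text
time_s: 4.82
tool_pos: [0.482, 0.0401, 0.0021]
eef_rot: [0.0, 0.022, 1.0, -0.0]
wrist_force: [-0.2, 0.4, -0.9]
grip_width: 0.599
```

```bash
python3 -c "
from h import *
delta([.482,.040,.003],87.4)
"
```

```text
t 4.825 pos [0.482  0.0401 0.0021] F [-0.2  0.4 -0.9] w 0.599
cm now-axes [-0.   -0.01 -0.09] rot [-0.     0.     0.002] | cm in target axes [-0.   -0.01 -0.09]
```

send_rows --series "0 0 0 0 0 0 0;0 0 0 0 0 0 0;0 0 0 0 0 0 0;0 0 0 0 0 0 0;0 0 0 0 0 0 0" --squeeze 60

```text
time_s: 5.45
tool_pos: [0.4824, 0.04, 0.0027]
eef_rot: [0.001, 0.022, 1.0, -0.0]
wrist_force: [0.0, -0.1, 0.3]
grip_width: 0.191
```

```bash
python3 -c "
from h import *
delta([.482,.040,.15],96.4)
"
```

```text
t 5.45 pos [0.4824 0.04   0.0027] F [ 0.  -0.1  0.3] w 0.191
cm now-axes [ 2.000e-02 -1.000e-02 -1.473e+01] rot [-0.     0.001 -0.155] | cm in target axes [ 4.000e-02  1.000e-02 -1.473e+01]
```

```bash
python3 -c "
from h import *
print(tri((243.4,215),(365.5,373)))
print('right',tri((200+398/5,190+120/5),(322,372)))
for z in(.05,.09,.12):print(z,onz('top',(365.5,328),z),onz('top',(372,365),z))
# cup rim in scene s0z top center (187,45) ; top (373,378)
print('cup',tri((200+187/5,190+45/5),(373,379)))
"
```

```text
(array([ 0.35473341, -0.10631494,  0.07003626]), np.float64(0.002052489214719971))
right (array([ 0.35590937, -0.0155234 ,  0.05537053]), np.float64(0.011883547235814659))
0.05 [ 0.44123511 -0.10901086  0.05      ] [ 0.3670657 -0.1221395  0.05     ]
0.09 [ 0.44476079 -0.10559904  0.09      ] [ 0.37310119 -0.11828343  0.09      ]
0.12 [ 0.44740505 -0.10304018  0.12      ] [ 0.37762781 -0.11539137  0.12      ]
cup (array([ 0.35043083, -0.11740492,  0.11331949]), np.float64(0.0010993429627481415))
```

send_rows --series "0 0 -1.5 0 0 0 0;0 0 -3 0 0 0 0;0 0 -3 0 0 -0.08 0;0 0 -3 0 0 -0.08 0;0 0 -2 0 0 0 0;0 0 0 0 0 0 0"

```text
time_s: 6.2
tool_pos: [0.4828, 0.0401, 0.1363]
eef_rot: [0.003, -0.061, 0.998, -0.001]
wrist_force: [-0.1, 0.7, -1.4]
grip_width: 0.195
```

```bash
python3 -c "
from h import *
delta([.427,-.0914,.0997],96.4)
t=snap('top','t2.png');s=snap('scene','s2.png')
cv2.imwrite('pics/s2z.png',cv2.resize(s[150:300,220:420],(800,600),interpolation=cv2.INTER_CUBIC)[:,:,::-1])
"
```

```text
t 6.2 pos [0.4828 0.0401 0.1363] F [-0.1  0.7 -1.4] w 0.195
cm now-axes [  7.16 -12.36   3.64] rot [-0.002  0.005  0.01 ] | cm in target axes [  7.01 -12.44   3.66]
```

View pics/s2z.png

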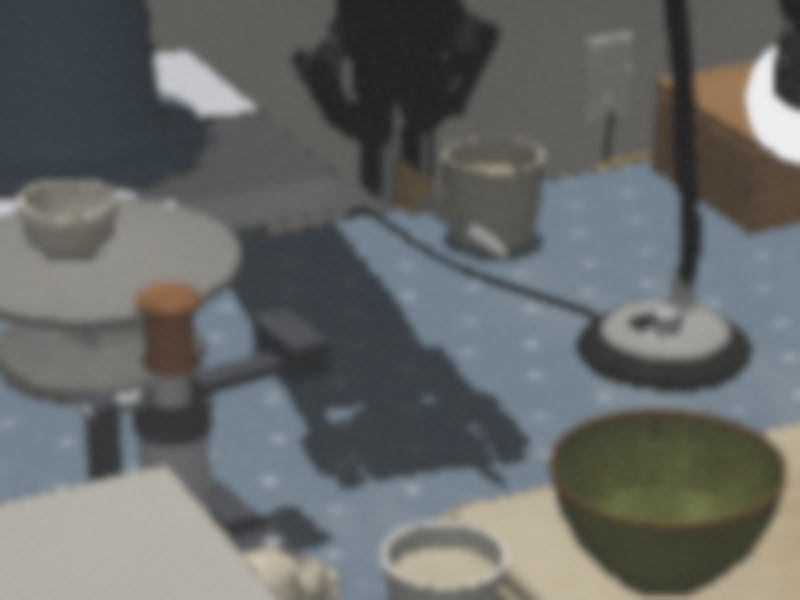

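send_rows --series "1.2 -2 0 0 0.003 0.005 0;1.2 -2 0 0 0 0 0;1.2 -2 0 0 0 0 0;1.2 -2 0 0 0 0 0;1.2 -2 0 0 0 0 0;0.9 -1.8 0 0 0 0 0;0 0 0 0 0 0 0"

```text
time_s: 7.18
tool_pos: [0.4187, -0.0861, 0.1248]
eef_rot: [-0.009, -0.059, 0.998, 0.003]
wrist_force: [-0.5, -0.5, -1.4]
grip_width: 0.199
```

```bash
python3 -c "
from h import *
delta([.427,-.0914,.0997],96.4)
"
```

```text
t 7.175 pos [ 0.4187 -0.0861  0.1248] F [-0.5 -0.5 -1.4] w 0.199
cm now-axes [-0.81 -0.64  2.49] rot [ 0.008 -0.018  0.005] | cm in target axes [-0.77 -0.62  2.51]
```

send_rows --series "-0.8 -0.6 0.5 0.008 -0.018 0.005 0;0 0 0.7 0 0 0 0;0 0 0.7 0 0 0 0;0 0 0.5 0 0 0 0;0 0 0 0 0 0 0"

```text
time_s: 7.8
tool_pos: [0.427, -0.089, 0.0969]
eef_rot: [-0.001, -0.057, 0.998, 0.001]
wrist_force: [0.6, 0.1, -1.4]
grip_width: 0.19
```

```bash
python3 -c "
from h import *
delta([.427,-.0914,.0997],96.4)
t=snap('top','t3.png');s=snap('scene','s3.png')
cv2.imwrite('pics/s3z.png',cv2.resize(s[170:290,220:380],(800,600),interpolation=cv2.INTER_CUBIC)[:,:,::-1])
cv2.imwrite('pics/t3z.png',cv2.resize(t[200:320,290:450],(800,600),interpolation=cv2.INTER_CUBIC)[:,:,::-1])
"
```

```text
t 7.8 pos [ 0.427  -0.089   0.0969] F [ 0.6  0.1 -1.4] w 0.19
cm now-axes [ 0.03 -0.24 -0.28] rot [ 0.002 -0.003  0.002] | cm in target axes [ 0.03 -0.24 -0.28]
```

View pics/s3z.png

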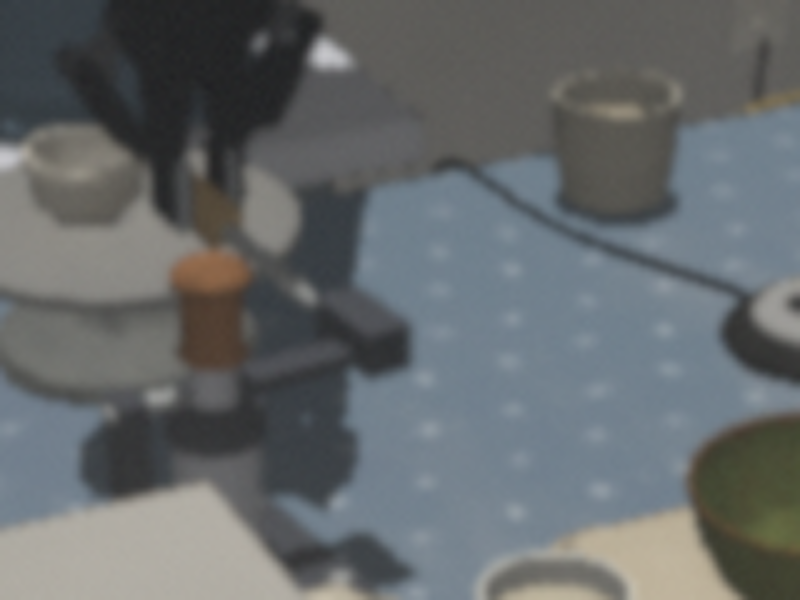

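View pics/t3z.png

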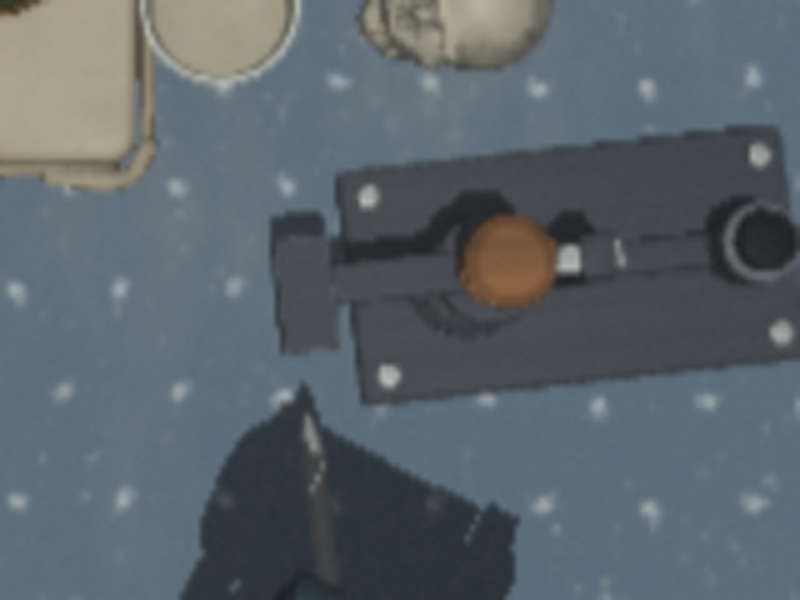

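send_rows --series "0 -0.3 -0.3 0.002 -0.003 0.002 0;0 0 0 0 0 0 0;0 0 0 0 0 0 0"

```text
time_s: 8.28
tool_pos: [0.4284, -0.0929, 0.1016]
eef_rot: [0.002, -0.056, 0.998, -0.001]
wrist_force: [0.1, -0.4, -1.2]
grip_width: 0.196
```

```bash
python3 -c "
from h import *
delta([.427,-.0914,.0997],96.4)
s=readout.sense();p=s['tool_pos'];xh=np.array([.9938,.1115,0]);tip=p+[0,0,.0063]+.1075*xh
print('pred tip',tip,proj('scene',tip),proj('top',tip))
t=snap('top','t4.png');s=snap('scene','s4.png')
cv2.imwrite('pics/s4z.png',cv2.resize(s[200:260,260:320],(600,600),interpolation=cv2.INTER_CUBIC)[:,:,::-1])
cv2.imwrite('pics/t4z.png',cv2.resize(t[240:320,330:380],(375,600),interpolation=cv2.INTER_CUBIC)[:,:,::-1])
"
```

```text
t 8.275 pos [ 0.4284 -0.0929  0.1016] F [ 0.1 -0.4 -1.2] w 0.196
cm now-axes [0.12 0.16 0.19] rot [-0.002  0.003 -0.   ] | cm in target axes [0.12 0.16 0.19]
pred tip [ 0.53524397 -0.08086593  0.10788642] [281.18085161 228.01963284] [353.55199496 281.82214232]
```

View pics/s4z.png

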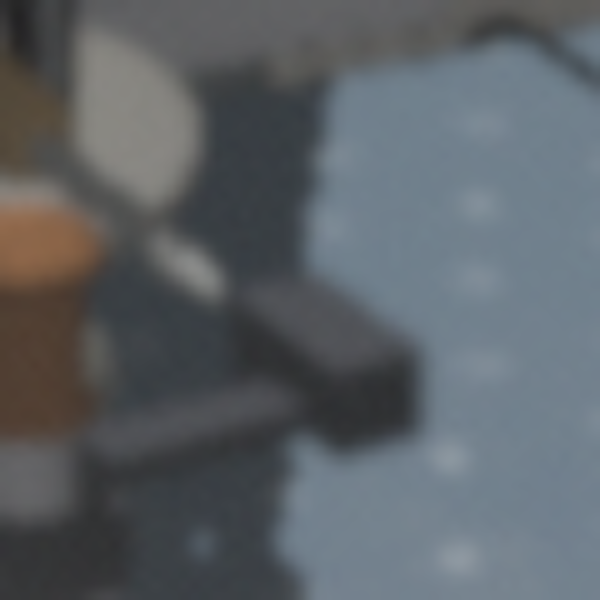

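View pics/t4z.png

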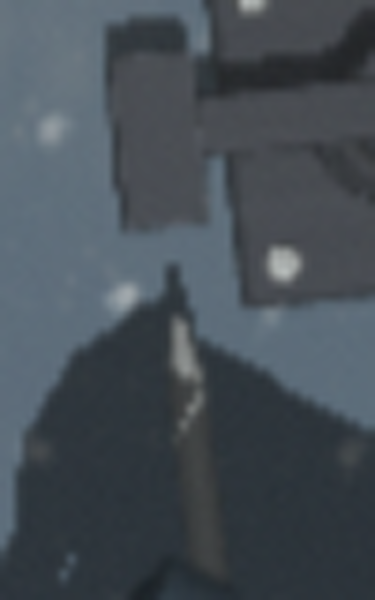

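```bash
python3 -c "
from h import *
xh=np.array([.9938,.1115,0]);yh=np.array([-.1115,.9938,0]);zh=np.array([0,0,1.])
m=np.array([.5586,-.0766,.106])
for n,o,k in(('scene',(260,200),10),('top',(330,240),7.5)):
  for x in(0,.045):
    for y in(-.011,.011):
      for z in(-.011,.011):
        print(n,x,y,z,((proj(n,m+x*xh+y*yh+z*zh)-o+.5)*k-.5).round(0))
# rod line
p=readout.sense()['tool_pos']
for d in(.04,.06,.08,.0915,.1075):
  q=p+[0,0,.0063]+d*xh
  print(d,((proj('scene',q)-(260,200)+.5)*10-.5).round(),((proj('top',q)-(330,240)+.5)*7.5-.5).round())
"
```

```text
scene 0 -0.011 -0.011 [234. 387.]
scene 0 -0.011 0.011 [232. 297.]
scene 0 0.011 -0.011 [320. 363.]
scene 0 0.011 0.011 [319. 274.]
scene 0.045 -0.011 -0.011 [339. 467.]
scene 0.045 -0.011 0.011 [337. 376.]
scene 0.045 0.011 -0.011 [426. 442.]
scene 0.045 0.011 0.011 [425. 351.]
top 0 -0.011 -0.011 [202. 223.]
top 0 -0.011 0.011 [208. 222.]
top 0 0.011 -0.011 [119. 232.]
top 0 0.011 0.011 [123. 231.]
top 0.045 -0.011 -0.011 [183.  53.]
top 0.045 -0.011 0.011 [189.  48.]
top 0.045 0.011 -0.011 [100.  62.]
top 0.045 0.011 0.011 [104.  57.]
0.04 [ 71. 177.] [209. 578.]
0.06 [113. 208.] [200. 500.]
0.08 [156. 240.] [192. 423.]
0.0915 [181. 258.] [187. 378.]
0.1075 [216. 285.] [180. 317.]
```

send_rows --series "0 0.16 0.06 -0.002 0.003 0 0;0 0 0 0 0 0 0"

```text
time_s: 8.62
tool_pos: [0.4282, -0.0911, 0.1008]
eef_rot: [-0.0, -0.056, 0.998, 0.0]
wrist_force: [-0.1, -0.1, -1.2]
grip_width: 0.192
```

```bash
cat >> h.py <<'E'
def ins():
    s=readout.sense();p=s['tool_pos'];xh=np.array([.9938,.1115,0]);yh=np.array([-.1115,.9938,0]);d=p-np.array([.5586,-.0766,.1010])
    print('shoulder gap mm',-1000*(d@xh+.0275),'y off mm',1000*d@yh,'z off mm',1000*d[2],'F',s['wrist_force'].round(1))
    delta(p,96.4)
E
python3 -c "
from h import *
ins()"
```

```text
shoulder gap mm 103.73728114714484 y off mm 0.1638980743089104 z off mm -0.1558335928477511 F [-0.1 -0.1 -1.2]
t 8.625 pos [ 0.4282 -0.0911  0.1008] F [-0.1 -0.1 -1.2] w 0.192
cm now-axes [0. 0. 0.] rot [0.001 0.    0.   ] | cm in target axes [0. 0. 0.]
```

Perfectly lined up. Advance in small rows until the tip is just inside.

send_rows --series "-0.7 0 0 0 0 0 0;-0.7 0 0 0 0 0 0;-0.7 0 0 0 0 0 0;-0.7 0 0 0 0 0 0;0 0 0 0 0 0 0"

```text
time_s: 9.25
tool_pos: [0.4585, -0.0877, 0.1008]
eef_rot: [0.0, -0.056, 0.998, 0.0]
wrist_force: [-0.1, 0.2, -0.3]
grip_width: 0.19
```

```bash
python3 -c "
from h import *
ins()"
```

```text
shoulder gap mm 73.22046116677589 y off mm 0.1218679918815287 z off mm -0.16110171075423008 F [-0.1  0.2 -0.3]
t 9.25 pos [ 0.4585 -0.0877  0.1008] F [-0.1  0.2 -0.3] w 0.19
cm now-axes [0. 0. 0.] rot [0.001 0.    0.   ] | cm in target axes [0. 0. 0.]
```

send_rows --series "-0.5 0 0 0 0 0 0;-0.5 0 0 0 0 0 0;-0.5 0 0 0 0 0 0;0 0 0 0 0 0 0"

```text
time_s: 9.75
tool_pos: [0.4746, -0.0861, 0.1015]
eef_rot: [0.0, -0.056, 0.998, 0.0]
wrist_force: [-0.9, -0.2, 0.9]
grip_width: 0.195
```

```bash
python3 -c "
from h import *
ins()
t=snap('top','t5.png');s=snap('scene','s5.png')
a=cv2.resize(s[190:260,250:320],(400,400),interpolation=cv2.INTER_CUBIC)[:,:,::-1]
b=cv2.resize(t[230:290,330:390],(400,400),interpolation=cv2.INTER_CUBIC)[:,:,::-1]
cv2.imwrite('pics/z5.png',np.hstack([a,b]))
"
```

```text
shoulder gap mm 57.059569907255536 y off mm -0.09311378492665767 z off mm 0.49627146729136484 F [-0.9 -0.2  0.9]
t 9.75 pos [ 0.4746 -0.0861  0.1015] F [-0.9 -0.2  0.9] w 0.195
cm now-axes [0. 0. 0.] rot [0.    0.001 0.   ] | cm in target axes [0. 0. 0.]
```

View pics/z5.png

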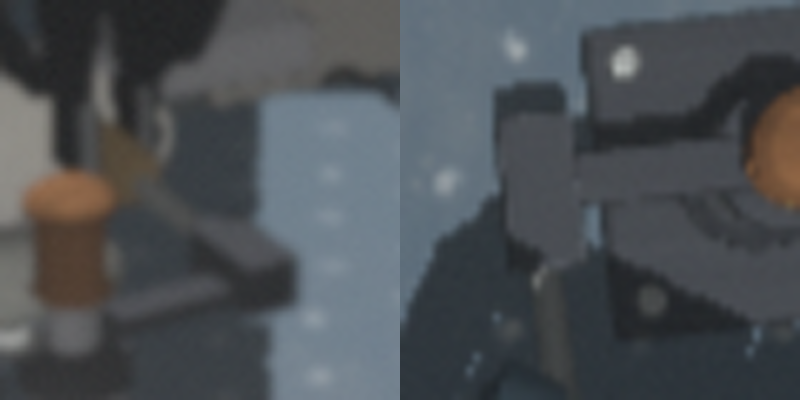

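send_rows --series "-0.5 0 0 0 0 0 0;-0.5 0 0 0 0 0 0;-0.5 0 0 0 0 0 0;-0.5 0 0 0 0 0 0;0 0 0 0 0 0 0"

```text
time_s: 10.48
tool_pos: [0.4956, -0.0838, 0.1014]
eef_rot: [0.0, -0.056, 0.998, 0.0]
wrist_force: [0.5, -0.1, 1.6]
grip_width: 0.196
```

```bash
python3 -c "
from h import *
ins()"
```

```text
shoulder gap mm 35.94468817346731 y off mm -0.1285790818639804 z off mm 0.40330852937038586 F [ 0.5 -0.1  1.6]
t 10.475 pos [ 0.4956 -0.0838  0.1014] F [ 0.5 -0.1  1.6] w 0.196
cm now-axes [0. 0. 0.] rot [0.    0.001 0.   ] | cm in target axes [0. 0. 0.]
```

send_rows --series "-0.5 0 -0.04 0 0 0 0;-0.5 0 0 0 0 0 0;-0.5 0 0 0 0 0 0;-0.5 0 0 0 0 0 0;-0.5 0 0 0 0 0 0;-0.4 0 0 0 0 0 0;0 0 0 0 0 0 0"

```text
time_s: 11.35
tool_pos: [0.5262, -0.0801, 0.1011]
eef_rot: [-0.0, -0.056, 0.998, 0.0]
wrist_force: [0.3, 0.6, -0.9]
grip_width: 0.191
```

```bash
python3 -c "
from h import *
ins()"
```

```text
shoulder gap mm 5.096274616737773 y off mm 0.12418102381489723 z off mm 0.10985714813120662 F [ 0.3  0.6 -0.9]
t 11.35 pos [ 0.5262 -0.0801  0.1011] F [ 0.3  0.6 -0.9] w 0.191
cm now-axes [0. 0. 0.] rot [ 0.001 -0.     0.   ] | cm in target axes [0. 0. 0.]
```

send_rows --series "-0.2 0 0 0 0 0 0;-0.2 0 0 0 0 0 0;-0.2 0 0 0 0 0 0;-0.2 0 0 0 0 0 0"

```text
time_s: 11.85
tool_pos: [0.5314, -0.0791, 0.1005]
eef_rot: [-0.005, -0.056, 0.998, 0.001]
wrist_force: [-11.4, -1.4, 6.7]
grip_width: 0.196
```

```bash
python3 -c "
from h import *
ins()"
```

```text
shoulder gap mm -0.20685106124247732 y off mm 0.5366386555497723 z off mm -0.46507588291237745 F [-11.4  -1.4   6.7]
t 11.85 pos [ 0.5314 -0.0791  0.1005] F [-11.4  -1.4   6.7] w 0.196
cm now-axes [0. 0. 0.] rot [ 0.002 -0.009  0.001] | cm in target axes [0. 0. 0.]
```

send_rows --series "0 0 0 0 0 0 0;0 0 0 0 0 0 0.3;0 0 0 0 0 0 0.4;0 0 0 0 0 0 0.4;0 0 0 0 0 0 0.4"

```text
time_s: 12.48
tool_pos: [0.5316, -0.0793, 0.1009]
eef_rot: [-0.005, -0.056, 0.998, 0.001]
wrist_force: [-0.5, 0.4, -0.2]
grip_width: 0.404
```

```bash
python3 -c "
from h import *
ins()
t=snap('top','t6.png');s=snap('scene','s6.png')
a=cv2.resize(s[190:260,250:320],(400,400),interpolation=cv2.INTER_CUBIC)[:,:,::-1]
b=cv2.resize(t[230:290,330:390],(400,400),interpolation=cv2.INTER_CUBIC)[:,:,::-1]
cv2.imwrite('pics/z6.png',np.hstack([a,b]))
"
```

```text
shoulder gap mm -0.377868465142539 y off mm 0.303033544351755 z off mm -0.0991503562431939 F [-0.5  0.4 -0.2]
t 12.475 pos [ 0.5316 -0.0793  0.1009] F [-0.5  0.4 -0.2] w 0.404
cm now-axes [0. 0. 0.] rot [ 0.002 -0.009  0.001] | cm in target axes [0. 0. 0.]
```

View pics/z6.png

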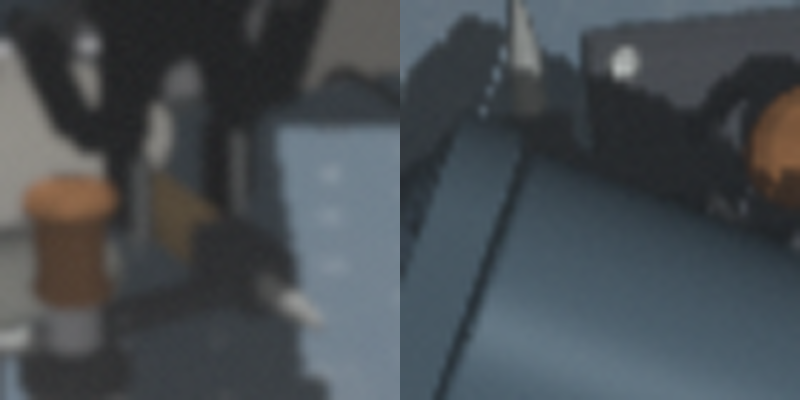

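send_rows --series "0 0 -0.8 0 0 0 0.4;0 0 -0.8 0 0 0 0.4;0 0 -0.8 0 0 0 0.4;0 0 -1 0 0 0 0.4;0 0 -1.5 0 0 0 0.4;0 0 -2.5 0 0 0 0.2;0 0 -3 0 0 0 0;0 0 -3 0 0 0 0;0 0 0 0 0 0 0"

```text
time_s: 13.7
tool_pos: [0.5336, -0.0796, 0.2453]
eef_rot: [-0.002, -0.056, 0.998, -0.0]
wrist_force: [1.1, 0.2, -0.1]
grip_width: 0.002
```

```bash
python3 -c "
from h import *
yh=np.array([-.1115,.9938,0]);post=np.array([.5918,-.1484,0]);b=post-.117*yh
print('button',b); delta([b[0],b[1],.22],96.4); delta([b[0],b[1],.22],6.4)
t=snap('top','t7.png');s=snap('scene','s7.png')
a=cv2.resize(s[190:260,250:320],(400,400),interpolation=cv2.INTER_CUBIC)[:,:,::-1]
b=cv2.resize(t[200:320,310:470],(533,400),interpolation=cv2.INTER_CUBIC)[:,:400,::-1]
cv2.imwrite('pics/z7.png',np.hstack([a,b]))
"
```

```text
button [ 0.6048455 -0.2646746  0.       ]
t 13.7 pos [ 0.5336 -0.0796  0.2453] F [ 1.1  0.2 -0.1] w 0.002
cm now-axes [ -5.02 -19.19   2.52] rot [-0.    -0.005  0.001] | cm in target axes [ -5.02 -19.19   2.53]
t 13.7 pos [ 0.5336 -0.0796  0.2453] F [ 1.1  0.2 -0.1] w 0.002
cm now-axes [ -5.02 -19.19   2.52] rot [-0.004 -0.003  1.571] | cm in target axes [-19.19   5.02   2.53]
```

View pics/z7.png

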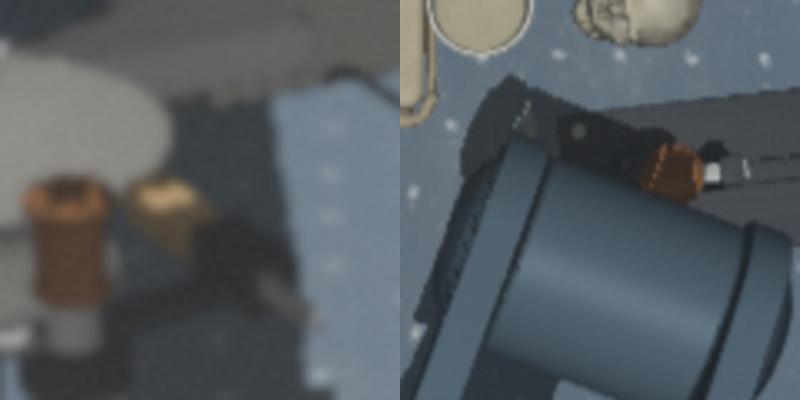

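send_rows --series "-0.8 -3.1 0 0 0 0 0;-0.8 -3.1 0 0 0 0 0;-0.8 -3.1 0 0 0 0 0;-0.8 -3.1 0 0 0 0 0;-0.8 -3.1 0 0 0 0 0;-0.8 -3.1 0 0 0 0 0;0 0 0 0 0 0.17 0;0 0 0 0 0 0.17 0;0 0 0 0 0 0.17 0;0 0 0 0 0 0.17 0;0 0 0 0 0 0.17 0;0 0 0 0 0 0.17 0;0 0 0 0 0 0.17 0;0 0 0 0 0 0.17 0;0 0 0 0 0 0.1 0;0 0 0 0 0 0 0"

```text
time_s: 15.8
tool_pos: [0.5879, -0.2561, 0.2038]
eef_rot: [-0.033, 0.642, 0.766, -0.007]
wrist_force: [-0.5, 0.2, -0.6]
grip_width: 0.0
```

```bash
python3 -c "
from h import *
delta([.6048,-.2640,.10],6.4)"
```

```text
t 15.8 pos [ 0.5879 -0.2561  0.2038] F [-0.5  0.2 -0.6] w 0.0
cm now-axes [-1.51  2.08 10.23] rot [-0.055 -0.041  0.063] | cm in target axes [-0.97  1.59 10.38]
```

send_rows --series "-0.5 0.8 0 -0.055 -0.041 0.063 0;-0.5 0.7 1 0 0 0 0;0 0 0 0 0 0 0"

```text
time_s: 16.18
tool_pos: [0.6032, -0.2633, 0.189]
eef_rot: [-0.002, 0.665, 0.747, -0.0]
wrist_force: [0.5, 0.0, -0.1]
grip_width: -0.005
```

```bash
python3 -c "
from h import *
delta([.6048,-.2640,.09],6.4)"
```

```text
t 16.175 pos [ 0.6032 -0.2633  0.189 ] F [ 0.5  0.  -0.1] w -0.005
cm now-axes [-0.12  0.18  9.9 ] rot [-0.004 -0.003  0.004] | cm in target axes [-0.09  0.15  9.9 ]
```

send_rows --series "-0.1 0.15 2 -0.004 -0.003 0.004 0;0 0 2 0 0 0 0;0 0 2 0 0 0 0;0 0 2 0 0 0 0;0 0 1.2 0 0 0 0;0 0 0 0 0 0 0"

```text
time_s: 16.92
tool_pos: [0.6043, -0.264, 0.0906]
eef_rot: [-0.002, 0.665, 0.747, -0.0]
wrist_force: [0.6, 0.1, 0.7]
grip_width: -0.0
```

```bash
python3 -c "
from h import *
delta([.6048,-.2640,.07],6.4)
t=snap('top','t8.png');s=snap('scene','s8.png')
cv2.imwrite('pics/t8z.png',cv2.resize(t[180:330,340:500],(640,600),interpolation=cv2.INTER_CUBIC)[:,:,::-1])
"
```

```text
t 16.925 pos [ 0.6043 -0.264   0.0906] F [0.6 0.1 0.7] w -0.0
cm now-axes [-0.01  0.05  2.06] rot [-0.003 -0.002  0.003] | cm in target axes [-0.01  0.04  2.06]
```

View pics/t8z.png

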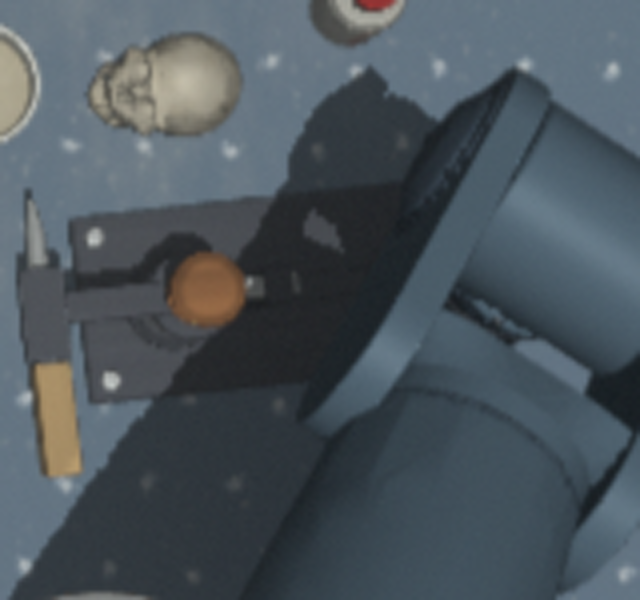

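send_rows --series "0 0.05 0.8 0 0 0 0;0 0 0.8 0 0 0 0;0 0 0.4 0 0 0 0;0 0 0.2 0 0 0 0"

```text
time_s: 17.52
tool_pos: [0.607, -0.2652, 0.0711]
eef_rot: [0.001, 0.665, 0.747, 0.0]
wrist_force: [0.0, -0.1, 0.2]
grip_width: 0.001
```

send_rows --series "0 0 0.3 0 0 0 0;0 0 0.3 0 0 0 0"

```text
time_s: 17.77
tool_pos: [0.6071, -0.2653, 0.0653]
eef_rot: [0.002, 0.665, 0.747, 0.0]
wrist_force: [-2.1, 1.8, 3.4]
grip_width: 0.001
```

send_rows --series "0 0 0.3 0 0 0 0;0 0 0.3 0 0 0 0;0 0 0.3 0 0 0 0"

```text
time_s: 18.15
tool_pos: [0.6074, -0.2654, 0.0598]
eef_rot: [0.001, 0.665, 0.747, -0.0]
wrist_force: [-12.7, 7.5, 28.7]
grip_width: -0.003
```

send_rows --series "0 0 -0.3 0 0 0 0;0 0 -1 0 0 0 0;0 0 -2 0 0 0 0;0 0 -3 0 0 0 0.3;0 0 -3 0 0 0 0.6;0 0 -3 0 0 0 0.6;0 0 -2 0 0 0 0.6;0 0 0 0 0 0 0.6"

```text
time_s: 19.15
tool_pos: [0.6081, -0.2659, 0.2126]
eef_rot: [0.004, 0.665, 0.747, 0.0]
wrist_force: [0.0, -0.2, -1.3]
grip_width: 0.6
```

```bash
python3 -c "
from h import *
print(tri((262,224.2),(391.4,252)))
delta([.5918,-.1484,.22],6.4)
t=snap('top','t9.png')
cv2.imwrite('pics/t9z.png',cv2.resize(t[180:330,340:500],(640,600),interpolation=cv2.INTER_CUBIC)[:,:,::-1])
"
```

```text
(array([ 0.59186159, -0.14799561,  0.15583151]), np.float64(0.0010036183478952978))
t 19.15 pos [ 0.6081 -0.2659  0.2126] F [ 0.  -0.2 -1.3] w 0.6
cm now-axes [11.85 -0.27 -0.8 ] rot [0.005 0.005 0.004] | cm in target axes [11.85 -0.31 -0.74]
```

View pics/t9z.png

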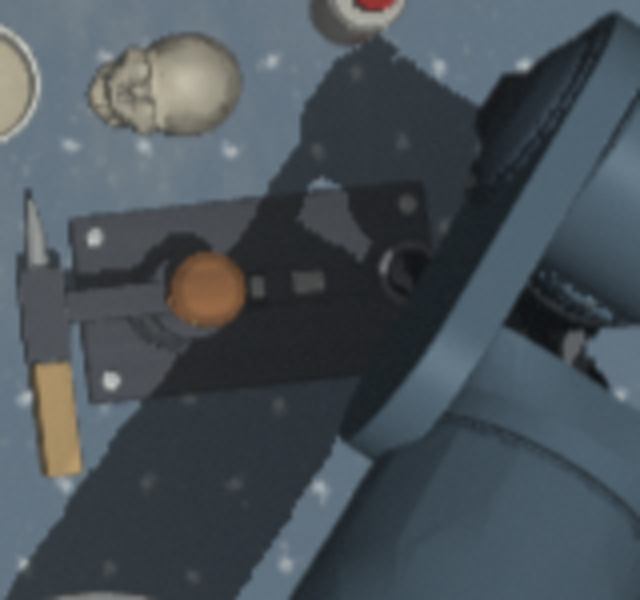

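send_rows --series "2 -0.05 -0.4 0.005 0.005 0.004 0.6;2 -0.05 -0.3 0 0 0 0.6;2 -0.05 -0.3 0 0 0 0.6;2 -0.05 -0.3 0 0 0 0.6;2 0 0 0 0 0 0.6;1.3 0 0 0 0 0 0.6;0 0 0 0 0 0 0.6"

```text
time_s: 20.08
tool_pos: [0.5898, -0.1425, 0.2209]
eef_rot: [-0.005, 0.666, 0.746, -0.001]
wrist_force: [0.6, 0.4, -0.3]
grip_width: 0.599
```

```bash
python3 -c "
from h import *
delta([.5918,-.1482,.117],6.4)
"
```

```text
t 20.075 pos [ 0.5898 -0.1425  0.2209] F [ 0.6  0.4 -0.3] w 0.599
cm now-axes [-0.67  0.21 10.38] rot [-0.008 -0.007  0.002] | cm in target axes [-0.59  0.13 10.39]
```

send_rows --series "-0.6 0.15 0 -0.008 -0.007 0.002 0.6;0 0 1.3 0 0 0 0.6;0 0 1.3 0 0 0 0.6;0 0 1.3 0 0 0 0.6;0 0 0 0 0 0 0.6"

```text
time_s: 20.7
tool_pos: [0.5914, -0.1504, 0.1773]
eef_rot: [-0.001, 0.668, 0.744, -0.0]
wrist_force: [-0.7, 0.2, -0.4]
grip_width: 0.596
```

```bash
python3 -c "
from h import *
delta([.5918,-.1482,.117],6.4)
"
```

```text
t 20.7 pos [ 0.5914 -0.1504  0.1773] F [-0.7  0.2 -0.4] w 0.596
cm now-axes [0.21 0.07 6.03] rot [-0.002 -0.001 -0.003] | cm in target axes [0.21 0.06 6.03]
```

send_rows --series "0.2 0.05 1 -0.002 -0.001 -0.003 0.6;0 0 1 0 0 0 0.6;0 0 1 0 0 0 0.6;0 0 1 0 0 0 0.6;0 0 1 0 0 0 0.6;0 0 0.6 0 0 0 0.6;0 0 0 0 0 0 0.6"

```text
time_s: 21.58
tool_pos: [0.5919, -0.1482, 0.1174]
eef_rot: [0.0, 0.666, 0.746, 0.0]
wrist_force: [-0.6, 0.8, -0.2]
grip_width: 0.601
```

```bash
python3 -c "
from h import *
delta([.5918,-.1482,.117],6.4)
s=snap('scene','s10.png')
cv2.imwrite('pics/s10z.png',cv2.resize(s[150:270,200:360],(800,600),interpolation=cv2.INTER_CUBIC)[:,:,::-1])
"
```

```text
t 21.575 pos [ 0.5919 -0.1482  0.1174] F [-0.6  0.8 -0.2] w 0.601
cm now-axes [ 0.   -0.01  0.04] rot [0.001 0.001 0.   ] | cm in target axes [ 0.   -0.01  0.04]
```

View pics/s10z.png

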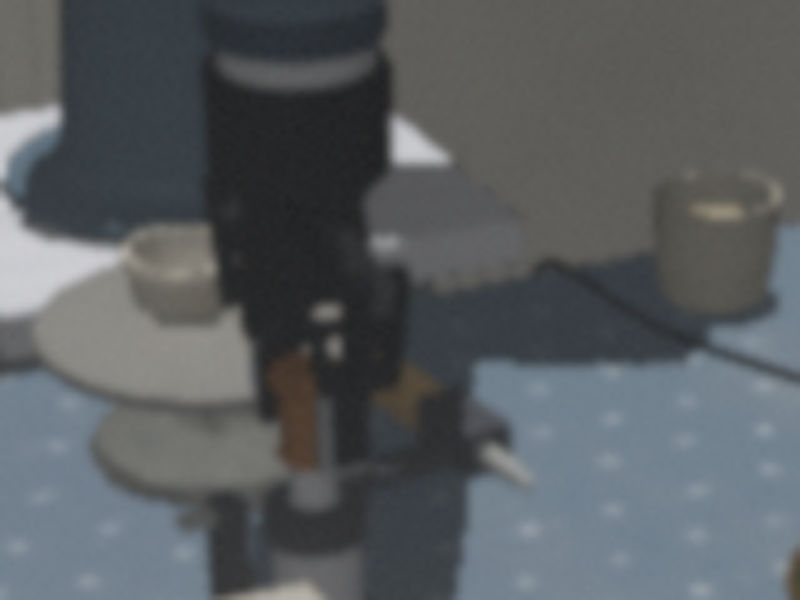

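Fingers straddle the knob. Close with a firm grip.

send_rows --series "0 0 0 0 0 0 0.3;0 0 0 0 0 0 0.1;0 0 0 0 0 0 0;0 0 0 0 0 0 0;0 0 0 0 0 0 0" --squeeze 80

```text
time_s: 22.25
tool_pos: [0.5932, -0.1484, 0.1188]
eef_rot: [0.002, 0.666, 0.746, 0.001]
wrist_force: [1.0, -0.3, -0.7]
grip_width: 0.376
```

```bash
python3 -c "
from h import *
delta([.5918,-.1482,.227],6.4)
"
```

```text
t 22.25 pos [ 0.5932 -0.1484  0.1188] F [ 1.  -0.3 -0.7] w 0.376
cm now-axes [ 1.000e-02 -9.000e-02 -1.082e+01] rot [0.004 0.002 0.   ] | cm in target axes [  0.03  -0.14 -10.82]
```

send_rows --series "0 0 0 0 0 0 0.55;0 0 0 0 0 0 0.55;0 0.1 -0.3 0.004 0.002 0 0.55;0 0 0 0 0 0 0.55;0 0 0 0 0 0 0.2;0 0 0 0 0 0 0;0 0 0 0 0 0 0;0 0 0 0 0 0 0;0 0 0 0 0 0 0" --squeeze 80

```text
time_s: 23.38
tool_pos: [0.5933, -0.1487, 0.1229]
eef_rot: [-0.001, 0.666, 0.746, -0.001]
wrist_force: [-0.7, -0.4, 2.1]
grip_width: 0.374
```

```bash
python3 -c "
from h import *
delta([.5918,-.1482,.227],6.4)
"
```

```text
t 23.375 pos [ 0.5933 -0.1487  0.1229] F [-0.7 -0.4  2.1] w 0.374
cm now-axes [  0.06  -0.17 -10.41] rot [-0.003 -0.     0.001] | cm in target axes [  0.06  -0.14 -10.41]
```

send_rows --series "0 0 -0.3 0 0 0 0;0 0 -0.5 0 0 0 0;0 0 -0.6 0 0 0 0;0 0 -0.6 0 0 0 0;0 0 0 0 0 0 0" --squeeze 100

```text
time_s: 24.0
tool_pos: [0.5931, -0.1486, 0.1421]
eef_rot: [-0.001, 0.666, 0.746, -0.001]
wrist_force: [-0.2, -1.1, -2.2]
grip_width: 0.368
```

```bash
python3 -c "
from h import *
delta([.5933,-.1487,.233],6.4)
s=snap('scene','s11.png')
cv2.imwrite('pics/s11z.png',cv2.resize(s[150:270,200:360],(800,600),interpolation=cv2.INTER_CUBIC)[:,:,::-1])
"
```

```text
t 24.0 pos [ 0.5931 -0.1486  0.1421] F [-0.2 -1.1 -2.2] w 0.368
cm now-axes [-0.01 -0.01 -9.09] rot [-0.003 -0.     0.   ] | cm in target axes [-0.01  0.02 -9.09]
```

View pics/s11z.png

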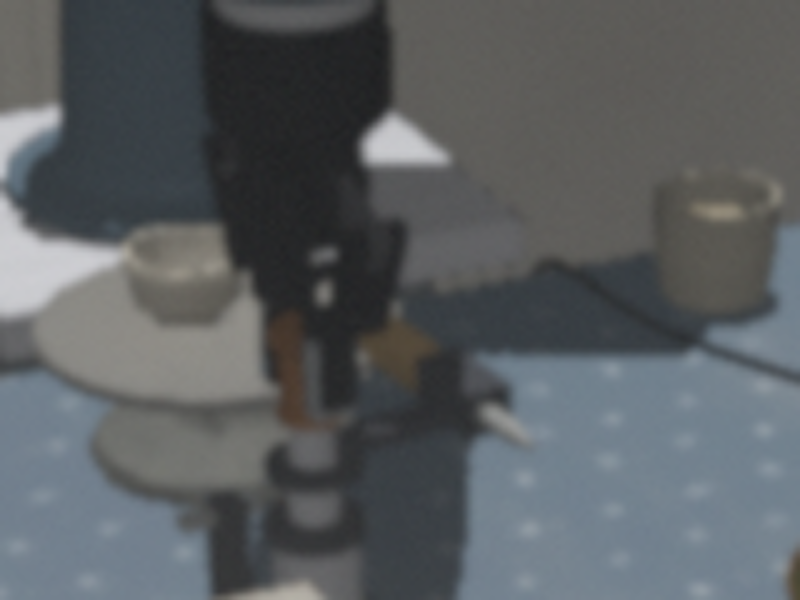

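send_rows --series "0 0 -0.6 -0.003 0 0 0;0 0 -0.6 0 0 0 0;0 0 -0.6 0 0 0 0;0 0 -0.6 0 0 0 0;0 0 -0.6 0 0 0 0;0 0 -0.5 0 0 0 0;0 0 0 0 0 0 0"

```text
time_s: 24.92
tool_pos: [0.5931, -0.1486, 0.1794]
eef_rot: [-0.0, 0.666, 0.746, 0.0]
wrist_force: [0.4, -0.1, -3.7]
grip_width: 0.368
```

```bash
python3 -c "
from h import *
delta([.5933,-.1487,.233],6.4)
"
```

```text
t 24.925 pos [ 0.5931 -0.1486  0.1794] F [ 0.4 -0.1 -3.7] w 0.368
cm now-axes [-0.02  0.02 -5.36] rot [ 0. -0.  0.] | cm in target axes [-0.02  0.02 -5.36]
```

send_rows --series "0 0 -0.4 0 0 0 0;0 0 -0.4 0 0 0 0;0 0 -0.4 0 0 0 0;0 0 -0.4 0 0 0 0;0 0 -0.4 0 0 0 0"

```text
time_s: 25.55
tool_pos: [0.5926, -0.1483, 0.1965]
eef_rot: [-0.001, 0.667, 0.745, 0.0]
wrist_force: [4.5, -2.2, -9.4]
grip_width: 0.369
```

```bash
python3 -c "
from h import *
delta([.5933,-.1487,.233],6.4)
"
```

```text
t 25.55 pos [ 0.5926 -0.1483  0.1965] F [ 4.5 -2.2 -9.4] w 0.369
cm now-axes [-0.04  0.07 -3.65] rot [-0.001 -0.002 -0.   ] | cm in target axes [-0.04  0.07 -3.65]
```

Past the first stop (lift ~73 mm, force up to ~9 N). Continue.

send_rows --series "0 0.05 -0.5 0 0 0 0;0 0 -0.5 0 0 0 0;0 0 -0.5 0 0 0 0;0 0 -0.5 0 0 0 0;0 0 -0.5 0 0 0 0;0 0 -0.4 0 0 0 0"

```text
time_s: 26.3
tool_pos: [0.5927, -0.1483, 0.2259]
eef_rot: [-0.002, 0.667, 0.745, -0.0]
wrist_force: [3.7, -1.8, -9.5]
grip_width: 0.37
```

```bash
python3 -c "
from h import *
delta([.5933,-.1487,.233],6.4)
s=snap('scene','s12.png')
cv2.imwrite('pics/s12z.png',cv2.resize(s[130:280,180:380],(800,600),interpolation=cv2.INTER_CUBIC)[:,:,::-1])
"
```

```text
t 26.3 pos [ 0.5927 -0.1483  0.2259] F [ 3.7 -1.8 -9.5] w 0.37
cm now-axes [-0.05  0.06 -0.71] rot [-0.002 -0.002 -0.   ] | cm in target axes [-0.05  0.06 -0.71]
```

View pics/s12z.png

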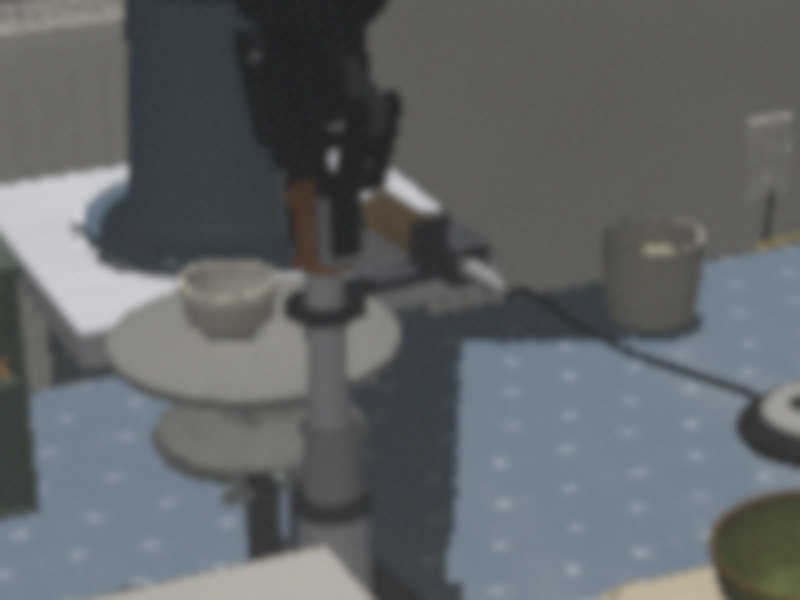

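send_rows --series "0 0.05 -0.3 -0.002 -0.002 0 0;0 0 -0.3 0 0 0 0;0 0 -0.3 0 0 0 0;0 0 -0.2 0 0 0 0"

```text
time_s: 26.85
tool_pos: [0.5921, -0.148, 0.2333]
eef_rot: [-0.002, 0.667, 0.745, -0.001]
wrist_force: [8.5, -4.3, -18.1]
grip_width: 0.369
```

send_rows --series "0 0 -0.3 0 0 0 0"

```text
time_s: 26.98
tool_pos: [0.5919, -0.1479, 0.2334]
eef_rot: [-0.002, 0.667, 0.745, -0.0]
wrist_force: [9.3, -5.1, -23.9]
grip_width: 0.371
```

send_rows --series "0 0 -0.3 0 0 0 0"

```text
time_s: 27.1
tool_pos: [0.5919, -0.1479, 0.2334]
eef_rot: [-0.003, 0.667, 0.745, -0.0]
wrist_force: [10.6, -4.8, -22.0]
grip_width: 0.37
```

```bash
python3 -c "
from h import *
s=snap('scene','s13.png');t=snap('top','t13.png')
d=readout.sense();print(d['time_s'],d['tool_pos'],d['wrist_force'])
a=cv2.resize(s[130:280,200:350],(400,400),interpolation=cv2.INTER_CUBIC)[:,:,::-1]
b=cv2.resize(t[160:310,310:460],(400,400),interpolation=cv2.INTER_CUBIC)[:,:,::-1]
cv2.imwrite('pics/z13.png',np.hstack([a,b]))
"
```

```text
27.2 [ 0.59191679 -0.14790364  0.23342352] [  9.72209955  -4.40035978 -22.15611649]
```

View pics/z13.png

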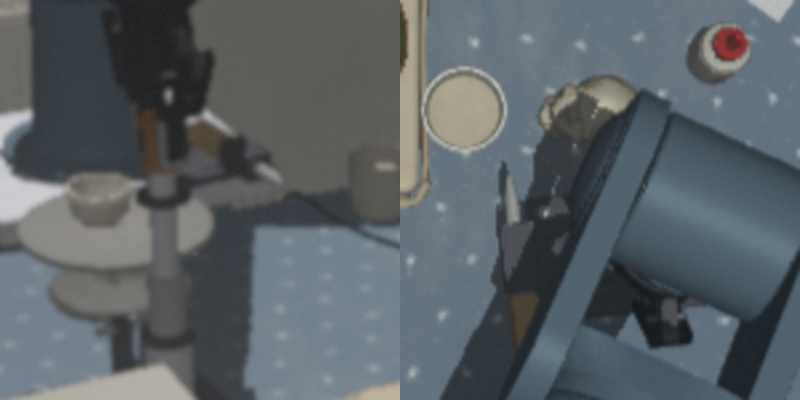

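```bash
python3 -c "
from h import *
for h in (.1,.11):print(proj('scene',np.array([.5586,-.0766,.106+h-.001])+.08*np.array([.9938,.1115,0])))
robot.finish_job()"
```

```text
[306.15141597 203.80016451]
[306.12982706 199.2807603 ]
the job is handed in; nothing more can be done
```

I carried out every step of the task in the order asked and handed the job in at about 27 s on the robot's clock. It reported no verdict.

- **Pointer:** I pushed it nose first into the sleeve. At about 11 N of contact, the computed gap between its wooden grip and the sleeve was about 0 mm. I let go, and it stayed seated. Its tip still showed beyond the sleeve in the last pictures.
- **Button:** I pushed it down until it stopped, with the fingertips at 59.8 mm above the table and about 29 N on it. A picture afterwards showed the bolt withdrawn.
- **Knob:** I gripped it at 100 N and pulled it past the first stop. It came to a hard stop at 110.5 mm of lift (110 mm expected). The arm is still holding it there with about 22 N upward and had not slipped.
- **Skull, bottle and pot:** all three look unmoved in the last top view, though the arm partly hides the skull.

These checks did not agree perfectly:
- **Grip width:** the fingers closed to about 32 mm on the knob, not the 27 mm of its middle. They are probably resting on a rim, but they held.
- **Pointer tip height:** in the last side view the tip was about 4 pixels off its predicted place, sideways and in height. The height error puts it slightly higher than full extension would. I read the tip position roughly, by eye, from a blurred enlargement.

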